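# Pack out a cold-cabinet door hinge and hold its leaves lined up for the pin

### The job

On the hinge jig, get the door hinge ready for its pin: lay the thick packing plate flat in the jig's empty pocket and let go of it, then lay the single-knuckle hinge leaf flat on top of it with its knuckle between the two knuckles of the leaf already screwed to the jamb block, so that the holes line up. Finish still gripping that leaf and pressing it down firmly on the packing plate, holding it lined up for a workmate to drive the pin; do not let go. Leave the two-knuckle spare leaf, the thin packing plate, the screwdriver and the brass valve where they are.

Things in the scene. Friction and masses are not known exactly. Their poses are not given: they have to be found in the camera images.
- jig: Rigid jig fixed to the bench: white nest and grey block on an aluminium base 240 x 170 x 14 mm. Origin on the bench, 35 mm in +x from the pocket centre; z up, y along the hinge's pin axis. At +x a grey jamb block, top 44 mm up, carries a screwed-on two-knuckle leaf, knuckles towards the pocket. A steel pin is started in the +y knuckle only, lying outwards to y = 86 mm, 63 mm high.
- pocket (a point): Centre of the pocket's floor, 34 mm above the bench, jig's axes. Pocket 59 x 59 mm; walls 18 mm above the floor, with a 3 mm bevel; whole wall at -x, a 7 mm high lip at +x (jamb side); at -y and +y corner pieces 12 mm thick with a finger notch between, 40 mm wide in x, open outwards, 20 mm deeper than the floor. So plates go in held by their -y and +y edges.
- jamb_bore (a point): Point on the pin axis of the jamb block's leaf, midway between its two knuckles, 55 mm above the bench and 41 mm in +x from the pocket centre; jig's axes, y along the pin axis. The knuckles are 22 mm in diameter with 11 mm holes and 2.5 mm bevels on their ends (as the loose leaf's); the space between them is 25 mm long in y.
- door_leaf: Loose steel leaf with ONE knuckle, about 0.28 kg. Plate 56 x 56 x 8 mm; origin at the centre of its underside, z up. Knuckle at +x: 22 mm long in y, 22 mm in diameter, down to the underside's level. Starts flat on the bench; grip its -y and +y edges (56 mm). In place on the thick plate its axes are as the jig's, its underside 44 mm above the bench, its top flush with the pocket walls.
- leaf_bore (a point): Middle of the hole (11 mm) in the loose leaf's knuckle, on its axis, 41 mm in +x from the plate's centre and 11 mm above the underside; axes as the leaf's.
- packer: The thick packing plate: black plastic, unslotted, 56 x 56 x 10 mm, four screw holes, about 45 g. Origin at the centre of its underside, z up; any of its four turns fits the pocket. It starts flat on the bench.
- thin_packer: Bystander: thin packing plate, black plastic, 56 x 56 x 5 mm, with two slots 10 mm wide open to its +x edge, flat on the bench. Origin at the centre of its underside. Not wanted.
- spare_leaf: Bystander: spare steel hinge leaf with TWO knuckles (22 mm in diameter) with a gap between them on its +x side, plate 56 x 56 x 8 mm, flat on the bench. Origin at the centre of the plate's underside. Not wanted.
- screwdriver: Bystander: screwdriver, 200 mm long, lying far out on the left; origin under its middle.
- valve: Bystander: brass service valve, about 50 mm tall, beyond the jig on the left; origin under its middle.
Mind the look-alikes: they are no part of the job. What is shaped like the packer but brown or pink is not meant. Leave any green look-alike of the door_leaf alone.

How it is judged (in metres and radians):
On the way:
1. the thick packing plate lies flat in the pocket, let go (x of packer in the frame of pocket between -0.0025 and 0.0025 m and y of packer in the frame of pocket between -0.0025 and 0.0025 m and z of packer in the frame of pocket between -0.002 and 0.002 m and angle between packer's own z axis and vertical below 0.06 rad and contact force between the fingers and packer below 0.3 N), for 0.2 s.
At the end, for the whole second after the job is handed in: Thick packing plate flat in the pocket (2.5 mm across, 2 mm in height); the loose leaf flat on it, its hole on the jamb leaf's pin axis within 2.5 mm across and along, 1.5 mm in height, axes parallel within 0.07 rad; fingers still hold the leaf (over 10 N), pressed on the plate with over 6 N (x of packer in the frame of pocket between -0.0025 and 0.0025 m and y of packer in the frame of pocket between -0.0025 and 0.0025 m and z of packer in the frame of pocket between -0.002 and 0.002 m and angle between each of packer, door_leaf's own z axis and vertical below 0.06 rad and x of leaf_bore in the frame of jamb_bore between -0.0025 and 0.0025 m and y of leaf_bore in the frame of jamb_bore between -0.0025 and 0.0025 m and z of leaf_bore in the frame of jamb_bore between -0.0015 and 0.0015 m and angle between the y axis of door_leaf and the y axis of jamb_bore, either way round below 0.07 rad and x of door_leaf in the frame of jamb_bore below -0.03 m and contact force between the fingers and door_leaf above 10 N and contact force between door_leaf and packer above 6 N and linear speed of door_leaf below 0.01 m/s); the arm keeps its last pose, push and grip.
It fails at once if a bystander is moved by more than 30 mm (distance of any of spare_leaf, thin_packer, screwdriver, valve from where it was at the start of the episode above 0.03 m).
It also fails if it takes over 51 s, if anything falls off the work surface, if the arm or the gripper's body presses on something with over 40 N, if the wrist force passes 120 N, or if a joint passes its speed limit or range.

### The arm

A 6-joint arm with a two-finger parallel gripper is mounted at the origin on the work surface. World frame = base frame: x ahead of the robot, y to its left, z up, the work surface at z = 0. Lengths are in m, angles in degrees, forces in N, time in s.
With the tool pointing down it reaches from about 0.375 to 0.9 m from the base axis. Payload 3.1 kg.
Tool frame: the origin (TCP) lies between the finger pads; the fingertips stand 11 mm ahead of it and the grasp point (between the pads) lies 8 mm behind it; x points along the fingers, y is the direction in which the jaws open and shut, and the axes are right-handed (so a half turn about x gives the same grasp; the last joint's range is limited). The gripper opens to 87 mm and grips with 3 to 60 N. Pads are 19 mm wide; open, the fingers measure 117 mm over their backs; the gripper's body (75 mm by 190 mm) begins 51 mm behind the grasp point.
Start: joints at [59.731, 30.224, 82.088, -0, 67.689, -10.227], TCP at [0.214, 0.587, 0.234] pointing down, gripper open.
Joint ranges: [-176.69, 176.69], [-43.24, 126.21], [12.49, 139.97], [-82, 262], [0, 151.66], [-163.58, 163.58]. Speed limits (degrees/s): [159.86, 159.86, 180, 180, 180, 180].

### API

Orientations are given as a 3x3 rotation matrix whose columns are the frame's x, y, z axes.
In Python, from rig import bot gives the robot as it stands.
- The arm moves only by the shell command python3 -m inch 'ROWS' [OPENING]. ROWS is a JSON object of lists of equal length, an entry for each row: "dp": the shift along the tool's x, y, z in mm, a list of three; "yaw": the turn about the tool's x in degrees. In form: {"dp": [[tx, ty, tz], ...], "yaw": [yaw, ...]}. A call has 1 to 20 rows; each row shifts and turns the commanded pose from where the row before left it, along the tool's axes as they then stand; what a row does not reach is not made up. A row lasts 1/12 s, in which the tool goes at most 41.7 mm and 7.16 degrees, less where a joint would pass 70% of its speed; a pose out of reach is approached as far as the arm can. A call is refused whole if a number of a shift passes 41.7 or a number of a turn 7.16, either way. A call with a gripper value outside its range is refused whole. OPENING is the finger opening in mm, from 0 to 87, set as the call begins (- or left out, the last holds). The fingers move at their own pace and stop on an object; the grip force is fixed at half the most. Time passes only in rows, so rows that do not move let the fingers close. It gives the time, the measured TCP pose, the force and the opening at its end, in the units of the state.
- bot.read_state(): the state, without advancing time (a new reading comes with each control period).
- bot.capture(name): name is "side" or "top"; returns a dict with "color" (384x512x3 uint8, red, green, blue), "intrinsics" (3x3 intrinsics, pixels), "k1" (the pictures are not rectified: a ray, as slopes to the right and down, at radius r is drawn at 1 + k1 r^2 times it, then the intrinsics apply), "pose" (4x4, takes a point from camera to world coordinates). Camera axes: x right, y down, z forward; pixel columns grow to the right and rows downward; lengths in m; the calibration is good to about 2 mm. A picture is of the moment at which its call begins. There is no depth.
- bot.hand_in(): hands the job in, once; it reports no verdict.
The state is a dict: "time_s": time; "joint_positions": joint angles; "qvel": joint speeds; "tau": joint torques, N m; "position": TCP position; "tcp_rot": TCP orientation; "force": force on the tool from outside, world axes, zero at the start; "moment": the same for the moment, N m; "opening": opening from 0.0 (shut) to 1.0 (fully open).
Only numpy, scipy, OpenCV 4.12 (cv2) and the standard library are available. Lean on these libraries where they do the work, as an engineer would, in place of code of your own. Each camera call takes 0.05 s, during which the arm holds its last target.

## Working session

There is one attempt and no reset: what is moved stays moved. The work goes in short steps, Python scripts to look and compute and a shell command to move; the robot and the scene stay as the last step left them, time stands still between calls to the robot, and variables do not carry over. Pictures are saved under pics/ and viewed, and the job is handed in when it is done.

```bash
ls; mkdir -p pics; python3 - <<'E'
from rig import bot
import cv2,json
for n in("top","side"):
    c=bot.capture(n); cv2.imwrite(f"pics/{n}0.png",cv2.resize(c["color"][:,:,::-1],None,fx=1.5,fy=1.5,interpolation=cv2.INTER_CUBIC))
    print(n,c["intrinsics"].tolist(),c["k1"],c["pose"].round(4).tolist())
print(bot.read_state())
E
```

```text
pics
top [[442.74200790977386, 0.0, 259.54829231335344], [0.0, 442.74200790977386, 188.30202895085225], [0.0, 0.0, 1.0]] -0.057634197446105144 [[0.0145, -0.9921, 0.1244, 0.3239], [-0.9999, -0.015, -0.0034, 0.0221], [0.0053, -0.1244, -0.9922, 1.5744], [0.0, 0.0, 0.0, 1.0]]
side [[472.44054807902126, 0.0, 249.36356501794168], [0.0, 472.44054807902126, 188.78922091752185], [0.0, 0.0, 1.0]] -0.03550140910674222 [[-0.9985, -0.0307, 0.0457, 0.4463], [-0.0547, 0.6465, -0.761, 1.1092], [-0.0062, -0.7623, -0.6472, 1.0107], [0.0, 0.0, 0.0, 1.0]]
{'time_s': 0.1, 'joint_positions': array([ 5.97316789e+01,  3.02733492e+01,  8.21475052e+01, -2.16852807e-03,
        6.76901647e+01, -1.02269138e+01]), 'qvel': array([-0.02091943, -0.14918352, -0.15175169,  0.17741381,  0.09825591,
       -0.02021723]), 'tau': array([-4.32365305e-04, -4.40987849e+01, -1.77150232e+01,  6.34769560e-02,
        5.33719675e-02, -5.25400310e-05]), 'position': array([0.21384324, 0.58660949, 0.23268113]), 'tcp_rot': array([[-9.46429934e-04,  3.42684729e-01,  9.39449988e-01],
       [-1.69114535e-03,  9.39448517e-01, -3.42685896e-01],
       [-9.99998122e-01, -1.91307467e-03, -3.09592512e-04]]), 'force': array([0.69606992, 0.25904311, 0.1893205 ]), 'moment': array([ 0.04120568,  0.02911714, -0.02593696]), 'opening': 1.0008423873795682}
```

View pics/top0.png

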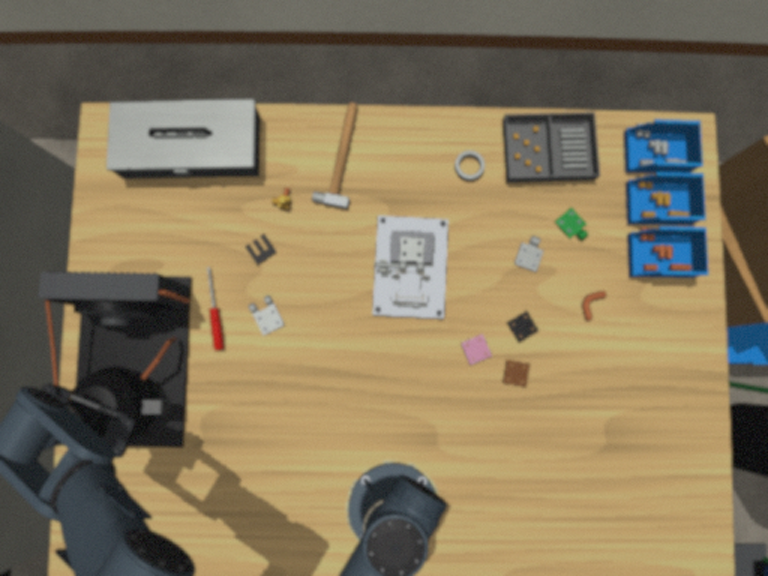

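View pics/side0.png

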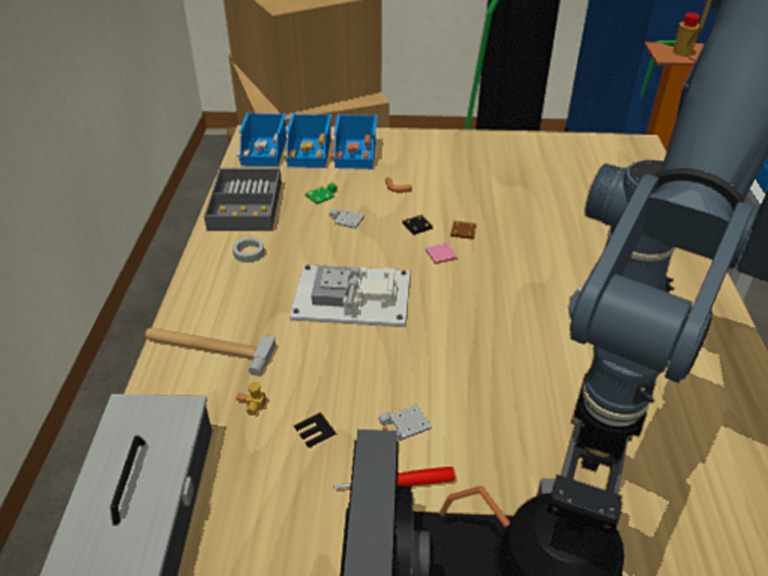

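```bash
python3 - <<'E'
from rig import bot
import cv2,numpy as np
c=bot.capture("top")["color"][:,:,::-1]
def crop(r,s):
    x,y,w,h=r; return cv2.resize(c[y:y+h,x:x+w],None,fx=s,fy=s,interpolation=cv2.INTER_CUBIC)
# packer+leaf
cv2.imwrite("pics/crop_r.png",crop((300,130,110,135),4.4))
cv2.imwrite("pics/crop_j.png",crop((240,135,70,85),7))
c=bot.capture("side")["color"][:,:,::-1]
cv2.imwrite("pics/crop_s.png",crop((190,110,140,110),5))
E
```

```text
(no output)
```

View pics/crop_r.png

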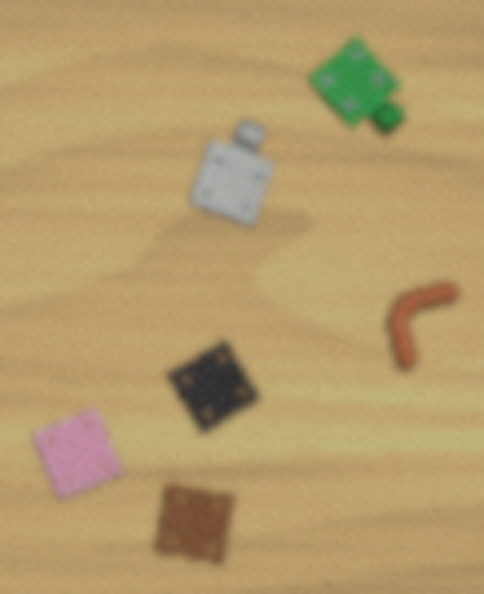

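View pics/crop_j.png

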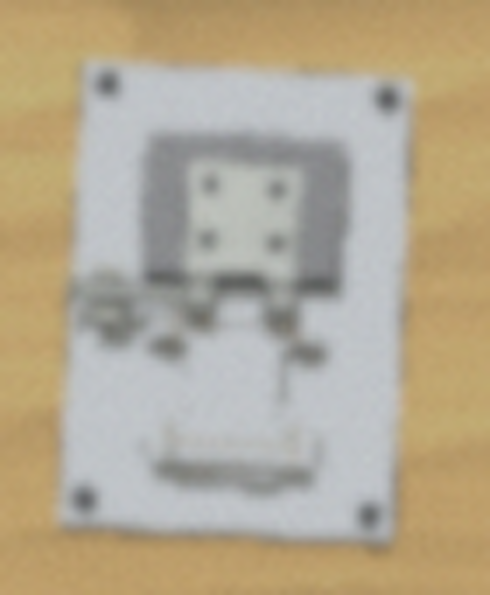

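View pics/crop_s.png

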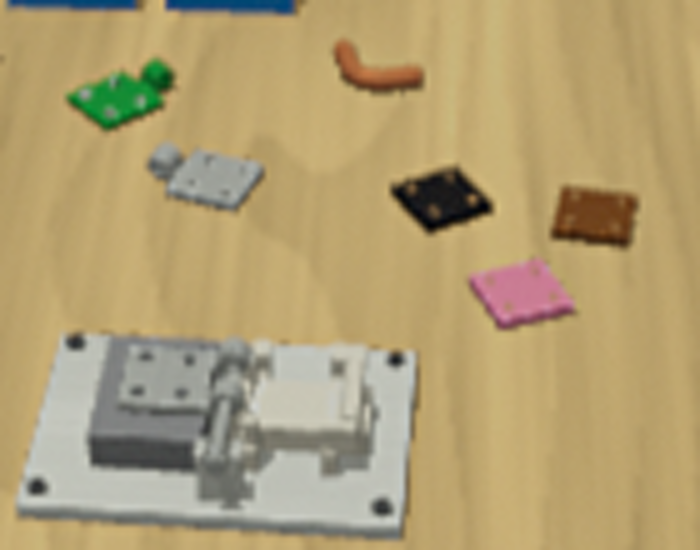

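```bash
cat > h.py <<'E'
import numpy as np,cv2
from scipy.optimize import minimize
def proj(P,cam):
    T=np.linalg.inv(cam["pose"]);p=np.asarray(P)@T[:3,:3].T+T[:3,3]
    s=p[:,:2]/p[:,2:];r2=(s**2).sum(1,keepdims=True);s=s*(1+cam["k1"]*r2)
    K=cam["intrinsics"];return s*[K[0,0],K[1,1]]+[K[0,2],K[1,2]]
def unproj(uv,z,cam):
    K=cam["intrinsics"];d=(np.asarray(uv,float)-[K[0,2],K[1,2]])/[K[0,0],K[1,1]]
    s=d.copy()
    for _ in range(10): s=d/(1+cam["k1"]*(s@s))
    R=cam["pose"];v=R[:3,:3]@[s[0],s[1],1];o=R[:3,3];return o+v*(z-o[2])/v[2]
def box(x0,x1,y0,y1,z0,z1):
    return np.array([[x,y,z] for x in(x0,x1) for y in(y0,y1) for z in(z0,z1)])
def cyl(cx,cz,r,y0,y1):
    a=np.linspace(0,2*np.pi,24,endpoint=False)
    return np.array([[cx+r*np.cos(t),y,cz+r*np.sin(t)] for t in a for y in(y0,y1)])
parts={"packer":[box(-.028,.028,-.028,.028,0,.01)],
"leaf":[box(-.028,.028,-.028,.028,0,.008),cyl(.041,.011,.011,-.011,.011),box(.028,.041,-.011,.011,0,.008)],
"jig":[box(-.12,.12,-.085,.085,0,.014)]}
S=8
def sil(name,q,cam,roi):
    x0,y0,w,h=roi;x,y,th=q;c,s=np.cos(th),np.sin(th)
    m=np.zeros((h*S,w*S),np.uint8)
    for P in parts[name]:
        W=np.c_[P[:,0]*c-P[:,1]*s+x,P[:,0]*s+P[:,1]*c+y,P[:,2]]
        uv=(proj(W,cam)-[x0,y0]+.5)*S-.5
        cv2.fillConvexPoly(m,cv2.convexHull(np.round(uv*16).astype(np.int32)),255,cv2.LINE_AA,4)
    return cv2.resize(m,(w,h),interpolation=cv2.INTER_AREA).astype(float)/255
def fit(name,q0,cams,bg_margin=12,report=True,rois=None):
    data=[]
    for cam in cams:
        x,y,th=q0;c,s=np.cos(th),np.sin(th);P=np.vstack(parts[name])
        uv=proj(np.c_[P[:,0]*c-P[:,1]*s+x,P[:,0]*s+P[:,1]*c+y,P[:,2]],cam)
        lo=np.floor(uv.min(0)-6).astype(int);hi=np.ceil(uv.max(0)+6).astype(int)
        roi=(lo[0],lo[1],hi[0]-lo[0],hi[1]-lo[1])
        I=cam["color"][lo[1]:hi[1],lo[0]:hi[0]].astype(float)
        data.append((cam,roi,I))
    def cost(p):
        q=[q0[0]+p[0]*.01,q0[1]+p[1]*.01,q0[2]+p[2]*.2];t=0
        for cam,roi,I in data:
            m=cv2.GaussianBlur(sil(name,q,cam,roi),(0,0),.8).ravel()
            A=np.c_[m,1-m];X=I.reshape(-1,3)
            b,*_=np.linalg.lstsq(A,X,rcond=None);r=np.abs(X-A@b).mean();t+=r
        return t
    best=None
    for d in ([0,0,0],[.5,0,0],[-.5,0,0],[0,.5,0],[0,-.5,0],[0,0,.7],[0,0,-.7]):
        r=minimize(cost,d,method="Nelder-Mead",options=dict(initial_simplex=np.array(d)+np.array([[0,0,0],[.4,0,0],[0,.4,0],[0,0,.4]]),xatol=.005,fatol=1e-4))
        if best is None or r.fun<best.fun: best=r
    p=best.x;return np.array([q0[0]+p[0]*.01,q0[1]+p[1]*.01,q0[2]+p[2]*.2]),best.fun
E
python3 - <<'E'
from h import *;from rig import bot
T=bot.capture("top");Sd=bot.capture("side")
u=lambda x,y,z:unproj((x,y),z,T)
# rough
pk=u(348,217,.01);lf=u(352,171,.008);kn=u(356.5,160.5,.015);jg=u(274,178,.014)
print(pk,lf,kn,jg)
th=np.arctan2(*(kn-lf)[1::-1])
a=u(338,216,.01);b=u(350,208,.01);thp=np.arctan2(*(b-a)[1::-1])
for n,q in(("packer",[pk[0],pk[1],thp]),("leaf",[lf[0],lf[1],th]),("jig",[jg[0],jg[1],0.05])):
    for nm,cs in(("both",[T,Sd]),("top",[T]),("side",[Sd])):
        r,f=fit(n,q,cs);print(n,nm,(r[:2]*1000).round(1),np.degrees(r[2]).round(2),round(f,2))
E
```

```text
[ 0.42236661 -0.29834037  0.01      ] [ 0.58813812 -0.31490308  0.008     ] [ 0.62545332 -0.3301575   0.015     ] [ 0.55742026 -0.03425899  0.014     ]
packer both [ 422.7 -299.2] -58.94 14.49
packer top [ 421.4 -299.3] -59.01 4.58
packer side [ 425.6 -299. ] -60.06 8.65
leaf both [ 590.1 -316.5] -18.29 16.81
leaf top [ 588.8 -316.4] -20.02 5.97
leaf side [ 591.5 -315.3] -18.91 10.77
jig both [561.7 -32.2] -2.16 35.99
jig top [561.5 -31.9] -2.18 13.75
jig side [563.6 -34.7] -2.21 22.15
```

```bash
python3 - <<'E'
from h import *;from rig import bot
T=bot.capture("top");Sd=bot.capture("side")
Q={"packer":[.4227,-.2992,np.radians(-59)],"leaf":[.5901,-.3165,np.radians(-19)],"jig":[.5617,-.0322,np.radians(-2.16)]}
J=[box(-.12,.12,-.085,.085,.014,.014),cyl(.006,.055,.011,-.0125,-.0345),cyl(.006,.055,.011,.0125,.0345),box(-.035-.0295,-.035+.0295,-.0295,.0295,.034,.034),cyl(.006,.055,.0055,.034,.086)]
out=[]
def draw(img,P,q,cam,roi,s,col):
    c,sn=np.cos(q[2]),np.sin(q[2]);W=np.c_[P[:,0]*c-P[:,1]*sn+q[0],P[:,0]*sn+P[:,1]*c+q[1],P[:,2]]
    uv=(proj(W,cam)-roi[:2]+.5)*s-.5
    cv2.polylines(img,[cv2.convexHull(uv.astype(np.float32)).astype(np.int32)],True,col,1)
for nm,cam,rj,ro in(("t",T,(240,135,70,85),(320,140,60,100)),("s",Sd,(185,170,100,55),(210,130,90,40))):
    for k,roi in(("j",rj),("o",ro)):
        s=7 if nm=="s" or k=="j" else 6
        x,y,w,h=roi;im=cv2.resize(cam["color"][y:y+h,x:x+w,::-1],None,fx=s,fy=s,interpolation=cv2.INTER_CUBIC)
        if k=="j":
            for P in J: draw(im,P,Q["jig"],cam,roi,s,(0,0,255))
        else:
            for n in("packer","leaf"):
                for P in parts[n]: draw(im,P,Q[n],cam,roi,s,(0,0,255))
        cv2.imwrite(f"pics/ov_{nm}{k}.png",im)
E
```

```text
(no output)
```

View pics/ov_tj.png

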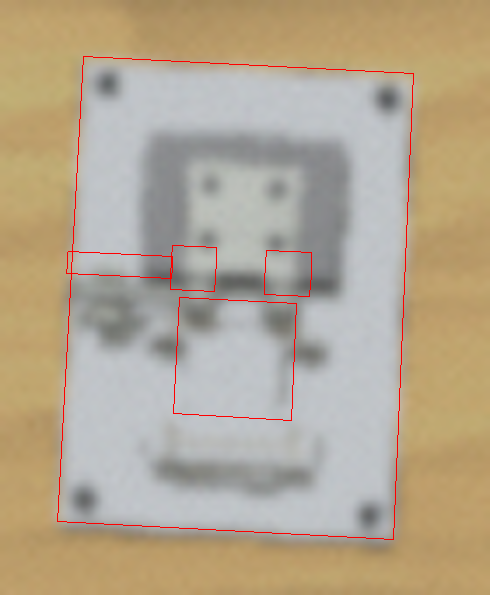

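View pics/ov_sj.png

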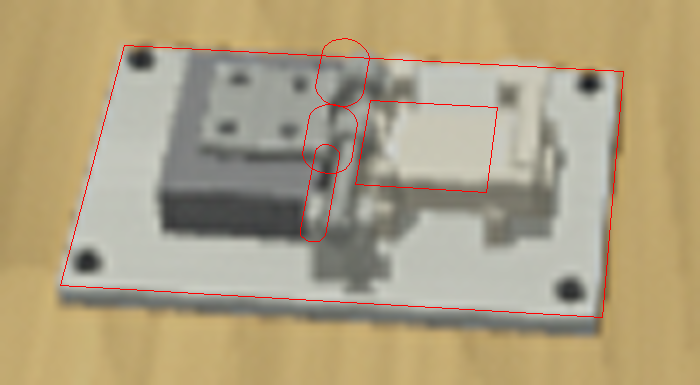

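View pics/ov_to.png

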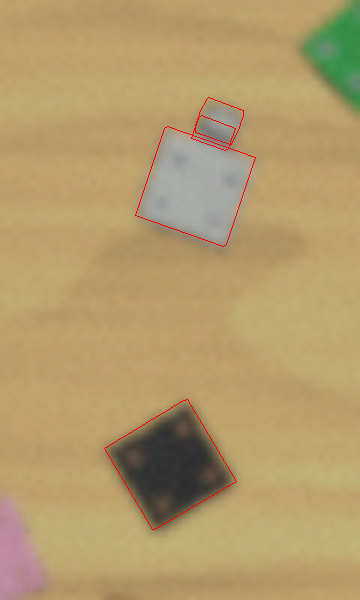

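View pics/ov_so.png

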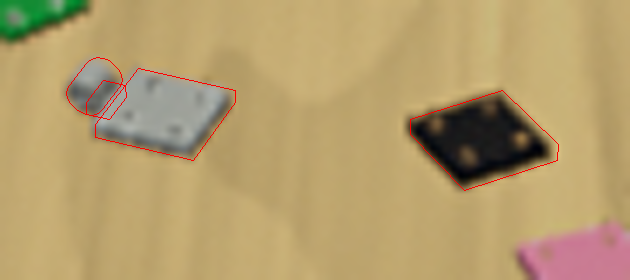

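```bash
python3 - <<'E'
from h import *;from rig import bot
T=bot.capture("top");Sd=bot.capture("side")
def avg(n,k):
    a=sum(bot.capture(n)["color"].astype(float) for _ in range(k))/k; return a
T["color"]=avg("top",4);Sd["color"]=avg("side",4)
Qs={"t":[.5617,-.0322,np.radians(-2.16)]}
def mk(cam,roi,s,dx,fn):
    x,y,w,h=roi;im=cam["color"][y:y+h,x:x+w,::-1]
    im=np.clip((im-60)*1.35,0,255).astype(np.uint8)
    im=cv2.resize(im,None,fx=s,fy=s,interpolation=cv2.INTER_CUBIC);im2=im.copy()
    q=[.5617+dx*np.cos(Qs["t"][2]),-.0322+dx*np.sin(Qs["t"][2]),Qs["t"][2]]
    z1=.034;z2=.052
    L=[cyl(.006,.055,.011,-.0125,-.0345)[k::2] for k in(0,1)]+[cyl(.006,.055,.011,.0125,.0345)[k::2] for k in(0,1)]
    L+=[box(-.0645,-.0055,-.0295,.0295,z1,z1),box(-.0645,-.0645,-.0295,.0295,z1,z2),cyl(.006,.055,.0055,.034,.086)]
    for P in L:
        c,sn=np.cos(q[2]),np.sin(q[2]);W=np.c_[P[:,0]*c-P[:,1]*sn+q[0],P[:,0]*sn+P[:,1]*c+q[1],P[:,2]]
        uv=(proj(W,cam)-[x,y]+.5)*s-.5
        cv2.polylines(im2,[cv2.convexHull(uv.astype(np.float32)).astype(np.int32)],True,(0,0,255),1)
    cv2.imwrite(fn,np.hstack([im,im2]))
mk(T,(248,168,42,42),9,-.010,"pics/zt.png")
mk(Sd,(215,172,56,45),7,-.010,"pics/zs.png")
E
```

```text
(no output)
```

View pics/zt.png

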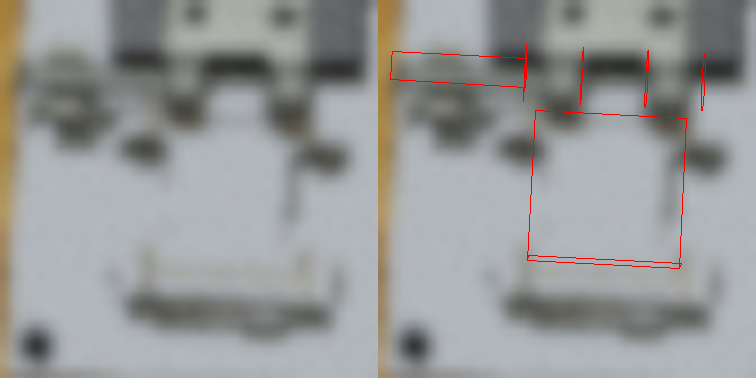

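View pics/zs.png

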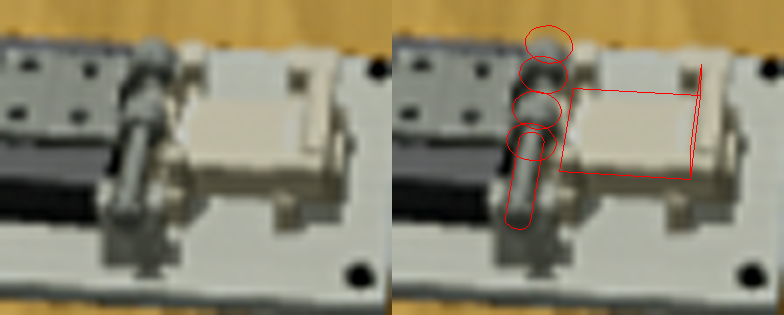

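```bash
cat > ov.py <<'E'
from h import *
def mk(cam,roi,s,q,fn,gain=1.35,off=60):
    x,y,w,h=roi;im=cam["color"][y:y+h,x:x+w,::-1].astype(float)
    im=np.clip((im-off)*gain,0,255).astype(np.uint8)
    im=cv2.resize(im,None,fx=s,fy=s,interpolation=cv2.INTER_CUBIC);im2=im.copy()
    z1=.034;z2=.052
    L=[cyl(.006,.055,.011,a,a) for a in(-.028,-.0125,.0125,.028)]
    L+=[box(-.0645,-.0055,-.0295,.0295,z1,z1),box(-.0645,-.0645,-.0295,.0295,z1,z2),cyl(.006,.055,.0055,.034,.086)]
    L+=[box(-.055,-.015,a,b,.052,.052) for a,b in((.0295,.0415),(-.0415,-.0295))]
    for P in L:
        c,sn=np.cos(q[2]),np.sin(q[2]);W=np.c_[P[:,0]*c-P[:,1]*sn+q[0],P[:,0]*sn+P[:,1]*c+q[1],P[:,2]]
        uv=(proj(W,cam)-[x,y]+.5)*s-.5
        cv2.polylines(im2,[cv2.convexHull(uv.astype(np.float32)).astype(np.int32)],True,(0,0,255),1)
    return np.hstack([im,im2])
E
python3 - <<'E'
from ov import *;from rig import bot
T=bot.capture("top");Sd=bot.capture("side")
for n,c in(("top",T),("side",Sd)): c["color"]=sum(bot.capture(n)["color"].astype(float) for _ in range(3))/3
dx=-.0145;a=np.radians(-2.18);q=[.5617+dx*np.cos(a),-.0322+dx*np.sin(a),a];print(q)
cv2.imwrite("pics/zt2.png",mk(T,(248,168,42,42),9,q,"",2.2,110))
cv2.imwrite("pics/zs2.png",mk(Sd,(222,172,40,36),10,q,""))
E
```

```text
[np.float64(0.5472104942966275), np.float64(-0.031648434526155164), np.float64(-0.03804817769347639)]
```

View pics/zt2.png

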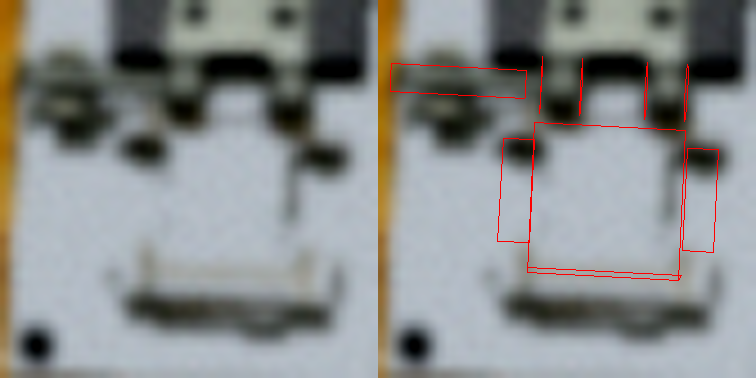

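View pics/zs2.png

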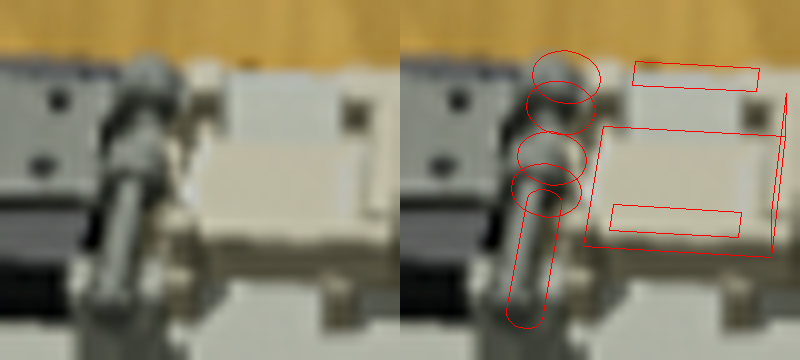

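Identified: the packer is the black, unslotted square at top-view native px (348,217). The slotted black plate at (174,166) is the thin one, and the pink and brown squares are excluded. The leaf is the grey single-knuckle one at (353,170); the grey one at (177,210) has two knuckles and the other is green. The two cameras differ by about 3 mm in x, so I'll settle that using the gripper.

```bash
cat > goal.py <<'E'
import numpy as np
from rig import bot
def go(x,y,z,jaw=None):
    s=bot.read_state();R=s["tcp_rot"];p=s["position"]
    d=R.T@(np.array([x,y,z])-p)*1000
    ja=np.degrees(np.arctan2(R[1,1],R[0,1]))
    print("t",round(s["time_s"],2),"p",(p*1000).round(1),"jaw",ja.round(2),"tilt x",R[:,0].round(4),"F",s["force"].round(1),"op",round(s["opening"]*87,1))
    print("dp tool mm",d.round(1),"yaw",None if jaw is None else round((ja-jaw+90)%180-90,2))
E
python3 -m inch '{"dp":[[0,-24.4,27.8],[0,-24.4,27.8],[0,-24.4,27.8],[0,-24.4,27.8],[0,-24.4,27.8],[0,-24.4,27.8],[0,-24.4,27.8],[0,-24.4,27.8],[0,-24.4,27.8],[0,-24.4,27.8],[0,-24.4,27.8],[0,-24.4,27.8],[0,-24.4,27.8],[0,-24.4,27.8],[0,-24.4,27.8]],"yaw":[0,0,0,0,0,0,0,0,0,0,0,0,0,0,0]}' 76
python3 -m inch '{"dp":[[0,-35.7,8.2],[0,-35.7,8.2],[0,-35.7,8.2],[0,-35.7,8.2],[0,-35.7,8.2],[0,-35.7,8.2],[0,-35.7,8.2],[0,-35.7,8.2],[0,-35.7,8.2],[0,-35.7,8.2],[0,-35.7,8.2]],"yaw":[0,0,0,0,0,0,0,0,0,0,0]}'
python3 -c "
from goal import go
go(.4235,-.299,.06,31)"
```

```text
time_s: 2.55
position: [0.4812, 0.0986, 0.2338]
tcp_rot: [[0.001, 0.343, 0.939], [0.0, 0.939, -0.343], [-1.0, 0.0, 0.001]]
force: [0.6, 0.3, 0.1]
opening: 0.877
time_s: 3.47
position: [0.4301, -0.3013, 0.2338]
tcp_rot: [[0.0, 0.343, 0.939], [-0.0, 0.939, -0.343], [-1.0, -0.0, 0.001]]
force: [-0.2, 0.1, 0.6]
opening: 0.872
t 3.47 p [ 430.1 -301.3  233.8] jaw 69.93 tilt x [ 5.e-04 -3.e-04 -1.e+00] F [-0.2  0.1  0.6] op 75.9
dp tool mm [ 1.738e+02 -1.000e-01 -7.100e+00] yaw 38.93
```

```bash
python3 -m inch '{"dp":[[0,0,-7.1],[30,0,0],[30,0,0],[30,0,0],[30,0,0],[30,0,0],[23.8,0,0],[0,0,0]],"yaw":[0,6.5,6.5,6.5,6.5,6.5,6.43,0]}' 
python3 - <<'E'
from goal import *;from h import *
go(.4235,-.299,.013,31)
for n,roi in(("top",(315,185,70,70)),("side",(235,110,80,70))):
    c=bot.capture(n);x,y,w,h=roi
    cv2.imwrite(f"pics/a_{n}.png",cv2.resize(c["color"][y:y+h,x:x+w,::-1],None,fx=7,fy=7,interpolation=cv2.INTER_CUBIC))
E
```

```text
time_s: 4.13
position: [0.4219, -0.2947, 0.0559]
tcp_rot: [[-0.006, 0.858, 0.514], [0.006, 0.514, -0.858], [-1.0, -0.002, -0.009]]
force: [-0.4, 1.4, -0.2]
opening: 0.874
t 4.13 p [ 421.9 -294.7   55.9] jaw 30.91 tilt x [-0.0059  0.0064 -1.    ] F [-0.4  1.4 -0.2] op 76.0
dp tool mm [42.9 -0.7  4.8] yaw -0.09
```

View pics/a_side.png

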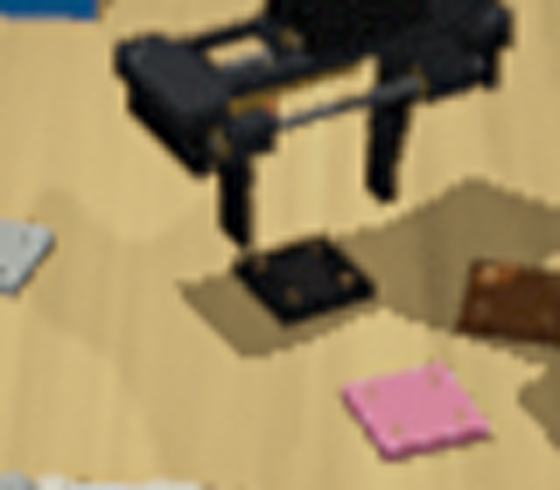

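View pics/a_top.png

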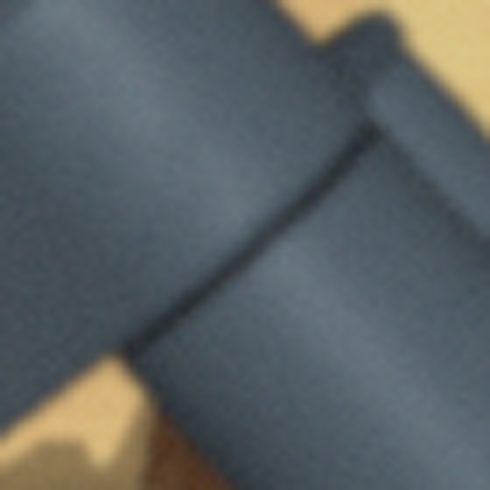

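```bash
python3 -m inch '{"dp":[[0,0,0],[0,0,0]],"yaw":[0,0]}' >/dev/null
python3 - <<'E'
from goal import *;from h import *
go(.4235,-.299,.013,31)
s=bot.read_state();R=s["tcp_rot"];p=s["position"]
c=bot.capture("side");x,y,w,h=255,120,50,50;S_=11
im=cv2.resize(c["color"][y:y+h,x:x+w,::-1],None,fx=S_,fy=S_,interpolation=cv2.INTER_CUBIC)
for sg in(1,-1):
    # inner pad face rectangle: width 19 along tool z, from tip back 38mm
    P=np.array([[.011,sg*.038,.0095],[.011,sg*.038,-.0095],[-.027,sg*.038,-.0095],[-.027,sg*.038,.0095]])
    uv=(proj(P@R.T+p,c)-[x,y]+.5)*S_-.5
    cv2.polylines(im,[uv.astype(np.int32)],True,(0,0,255),1)
cv2.imwrite("pics/a2.png",im)
E
```

```text
t 4.4 p [ 425.  -297.9   61.5] jaw 31.13 tilt x [ 0.0025 -0.0028 -1.    ] F [0.4 1.  0.1] op 76.0
dp tool mm [48.5 -1.8 -0. ] yaw 0.13
```

View pics/a2.png

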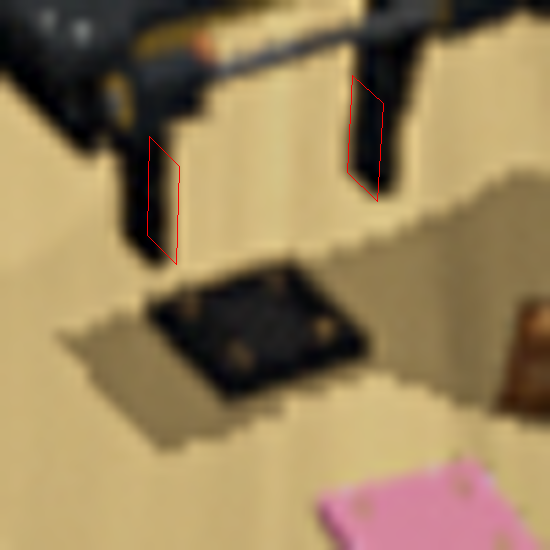

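```bash
python3 -m inch '{"dp":[[20,0,1.2],[20,0,0],[8.5,0,0],[0,0,0],[0,0,0]],"yaw":[0,0,0,0,0]}' 
python3 -m inch '{"dp":[[0,0,0],[0,0,0],[0,0,0],[0,0,0],[0,0,0]],"yaw":[0,0,0,0,0]}' 50
python3 - <<'E'
from goal import *;from h import *
go(.4255,-.299,.013,31)
E
```

```text
time_s: 4.87
position: [0.425, -0.2985, 0.0121]
tcp_rot: [[0.001, 0.857, 0.516], [-0.001, 0.516, -0.857], [-1.0, 0.0, 0.002]]
force: [1.5, 0.3, 0.4]
opening: 0.874
time_s: 5.28
position: [0.4246, -0.2981, 0.0115]
tcp_rot: [[0.0, 0.857, 0.516], [-0.0, 0.516, -0.857], [-1.0, -0.0, 0.0]]
force: [0.6, -0.5, 2.0]
opening: 0.639
t 5.28 p [ 424.6 -298.1   11.5] jaw 31.04 tilt x [ 1.e-04 -3.e-04 -1.e+00] F [ 0.6 -0.5  2. ] op 55.6
dp tool mm [-1.5  0.3  1.2] yaw 0.04
```

```bash
python3 -m inch '{"dp":[[-30,0,0],[-30,0,0],[-30,0,0],[-20,0,0],[0,0,0]],"yaw":[0,0,0,0,0]}' 
python3 - <<'E'
from ov import *;from goal import go;from rig import bot
go(.5,-.03,.15,87.8)
Sd=bot.capture("side")
Sd["color"]=sum(bot.capture("side")["color"].astype(float) for _ in range(3))/3
a=np.radians(-2.2);R=np.array([[np.cos(a),-np.sin(a)],[np.sin(a),np.cos(a)]])
q=[*(np.array([.5636,-.0347])+R@[-.0145,0]),a];print(q)
import ov
im=mk(Sd,(185,165,100,62),7.5,q,"")[:, 750:]
P=box(-.12+.0145,.12+.0145,-.085,.085,.014,.014)
W=np.c_[P[:,:2]@R.T+q[:2],P[:,2]];uv=(proj(W,Sd)-[185,165]+.5)*7.5-.5
cv2.polylines(im,[cv2.convexHull(uv.astype(np.float32)).astype(np.int32)],True,(0,255,0),1)
cv2.imwrite("pics/zs3.png",im)
cv2.imwrite("pics/zs3b.png",cv2.resize(im[60:420,220:600],None,fx=1.5,fy=1.5))
E
```

```text
time_s: 5.7
position: [0.4265, -0.2999, 0.1251]
tcp_rot: [[0.006, 0.857, 0.516], [-0.006, 0.516, -0.857], [-1.0, 0.002, 0.008]]
force: [0.0, -1.3, 0.7]
opening: 0.635
t 5.7 p [ 426.5 -299.9  125.1] jaw 31.04 tilt x [ 0.0057 -0.0061 -1.    ] F [ 0.  -1.3  0.7] op 55.2
dp tool mm [ -26.2  202.2 -193.1] yaw -56.76
[np.float64(0.549110687712046), np.float64(-0.03414337676823096), np.float64(-0.038397243543875255)]
```

View pics/zs3.png

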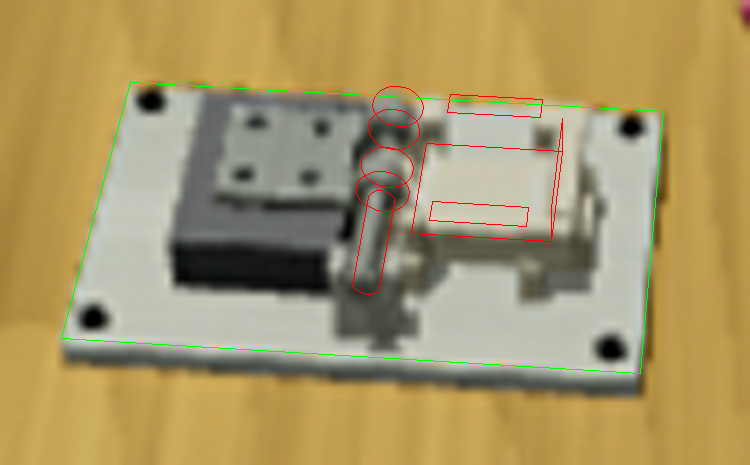

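View pics/zs3b.png

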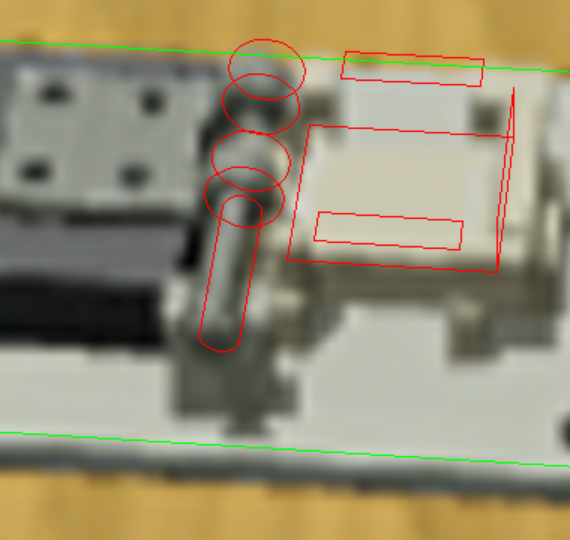

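```bash
python3 -m inch '{"dp":[[0,25,-24],[0,0,0],[0,0,0],[0,0,0],[0,0,0],[0,0,0],[0,0,0],[0,0,0],[0,0,0]],"yaw":[-7.1,-7.1,-7.1,-7.1,-7.1,-7.1,-7.1,-7.1,0]}' >/dev/null
python3 - <<'E'
from goal import *
go(.5137,-.0327,.100,87.8)
E
```

```text
t 6.65 p [ 432.8 -263.8  119.6] jaw 87.94 tilt x [-0.0027  0.0026 -1.    ] F [ 0.3  0.7 -0.1] op 55.4
dp tool mm [ 19.9 233.8  72.6] yaw 0.14
```

```bash
python3 -m inch '{"dp":[[0,29.2,9.1],[0,29.2,9.1],[0,29.2,9.1],[0,29.2,9.1],[0,29.2,9.1],[0,29.2,9.1],[10,29.2,9.1],[10,29.2,9.1],[0,0,0],[0,0,0],[0,0,0]],"yaw":[0,0,0,0,0,0,0,0,0.14,0,0]}' >/dev/null
python3 - <<'E'
from goal import *;from ov import *
go(.5137,-.0327,.075,87.8)
a=np.radians(-2.2);Sd=bot.capture("side")
cv2.imwrite("pics/b.png",mk(Sd,(205,150,60,75),6.5,[.550,-.034,a],""))
E
```

```text
t 7.57 p [514.6 -33.9 100.4] jaw 87.63 tilt x [-1.9e-03  2.0e-04 -1.0e+00] F [ 0.8 -0.6 -1. ] op 55.7
dp tool mm [25.4  1.2 -0.9] yaw -0.17
```

View pics/b.png

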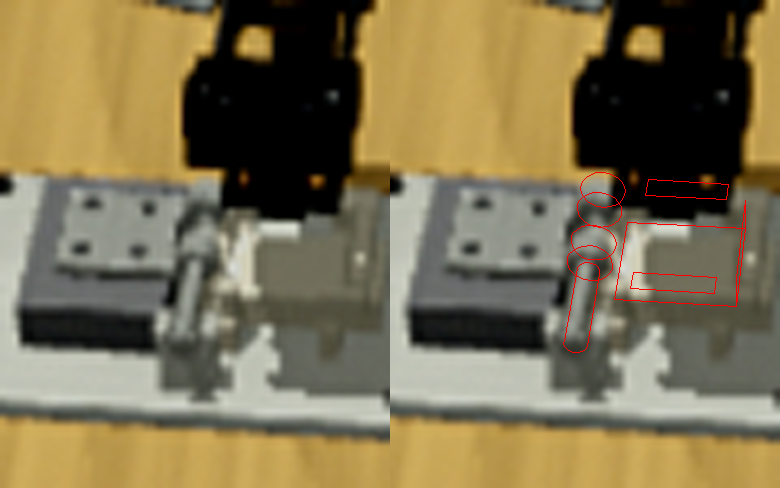

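```bash
python3 -m inch '{"dp":[[10,1.2,-0.9],[10,0,0],[10,0,0],[4,0,0],[0,0,0],[0,0,0]],"yaw":[-0.17,0,0,0,0,0]}'
python3 -c "
from goal import *
go(.5137,-.0327,.0455,87.8)"
python3 -m inch '{"dp":[[3,0,0],[3,0,0],[0,0,0]],"yaw":[0,0,0]}'
```

```text
time_s: 8.12
position: [0.5141, -0.033, 0.0669]
tcp_rot: [[-0.001, 0.038, 0.999], [0.0, 0.999, -0.038], [-1.0, 0.0, -0.001]]
force: [-0.3, 0.0, -0.3]
opening: 0.64
t 8.12 p [514.1 -33.   66.9] jaw 87.81 tilt x [-9.e-04  2.e-04 -1.e+00] F [-0.3  0.  -0.3] op 55.7
dp tool mm [21.4  0.3 -0.4] yaw 0.01
time_s: 8.37
position: [0.5143, -0.0326, 0.061]
tcp_rot: [[-0.0, 0.037, 0.999], [0.0, 0.999, -0.037], [-1.0, 0.0, -0.0]]
force: [0.1, 0.3, -1.3]
opening: 0.639
```

```bash
python3 -m inch '{"dp":[[2,0,0],[2,0,0],[1,0,0],[0,0,0]],"yaw":[0,0,0,0]}'
python3 -m inch '{"dp":[[2,0,0],[2,0,0],[1,0,0],[0,0,0]],"yaw":[0,0,0,0]}'
```

```text
time_s: 8.7
position: [0.5143, -0.0325, 0.056]
tcp_rot: [[-0.0, 0.037, 0.999], [0.0, 0.999, -0.037], [-1.0, 0.0, -0.0]]
force: [-0.4, 0.1, -0.9]
opening: 0.636
time_s: 9.03
position: [0.5143, -0.0325, 0.051]
tcp_rot: [[-0.0, 0.037, 0.999], [0.0, 0.999, -0.037], [-1.0, 0.0, -0.0]]
force: [0.7, 0.9, -1.5]
opening: 0.637
```

```bash
python3 -m inch '{"dp":[[2,0,0],[2,0,0],[1,0,0],[0,0,0]],"yaw":[0,0,0,0]}'
python3 -m inch '{"dp":[[0.7,0,0],[0.7,0,0],[0,0,0]],"yaw":[0,0,0]}'
```

```text
time_s: 9.37
position: [0.5142, -0.0325, 0.046]
tcp_rot: [[-0.0, 0.037, 0.999], [0.0, 0.999, -0.037], [-1.0, 0.0, -0.0]]
force: [0.3, 2.1, -0.9]
opening: 0.64
time_s: 9.62
position: [0.5143, -0.0325, 0.0455]
tcp_rot: [[0.0, 0.037, 0.999], [0.0, 0.999, -0.037], [-1.0, 0.0, 0.0]]
force: [-2.3, 2.4, 5.3]
opening: 0.638
```

```bash
python3 -m inch '{"dp":[[0,0,0],[0,0,0],[0,0,0],[0,0,0]],"yaw":[0,0,0,0]}' 68
python3 -m inch '{"dp":[[-5,0,0],[-10,0,0],[-20,0,0],[-30,0,0],[-30,0,0],[0,0,0]],"yaw":[0,0,0,0,0,0]}'
python3 - <<'E'
from goal import *;from ov import *
go(.5915,-.3155,.100,71)
a=np.radians(-2.2);Sd=bot.capture("side")
cv2.imwrite("pics/c.png",mk(Sd,(205,150,60,75),6.5,[.550,-.034,a],"",1.35,20))
E
```

```text
time_s: 9.95
position: [0.5145, -0.0329, 0.0448]
tcp_rot: [[0.0, 0.037, 0.999], [-0.0, 0.999, -0.037], [-1.0, -0.0, 0.0]]
force: [-0.2, 0.5, -0.6]
opening: 0.766
time_s: 10.45
position: [0.5179, -0.0336, 0.1455]
tcp_rot: [[0.011, 0.037, 0.999], [-0.003, 0.999, -0.037], [-1.0, -0.003, 0.011]]
force: [0.1, -0.2, 0.5]
opening: 0.78
t 10.45 p [517.9 -33.6 145.5] jaw 87.88 tilt x [ 0.0108 -0.0032 -0.9999] F [ 0.1 -0.2  0.5] op 67.8
dp tool mm [  47.2 -278.9   83.5] yaw 16.88
```

View pics/c.png

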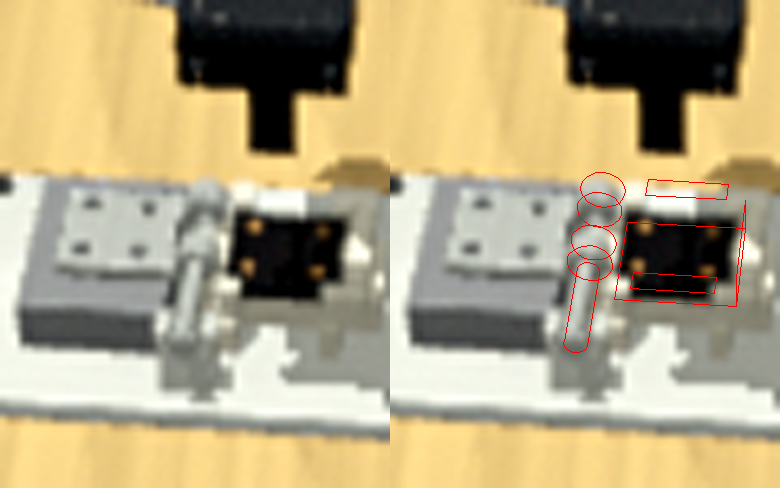

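```bash
python3 -m inch '{"dp":[[0,-35,10.8],[0,-35,10.8],[0,-35,10.8],[0,-35,10.8],[0,-35,10.8],[0,-35,10.8],[0,-35,10.8],[0,-35,10.8],[20,0,0],[30,0,0],[30,0,0],[0,0,0],[0,0,0]],"yaw":[0,0,0,0,0,0,0,0,5.6,5.6,5.7,0,0]}' 74
python3 - <<'E'
from goal import *;from h import *
go(.5938,-.3168,.013,71)
s=bot.read_state();R=s["tcp_rot"];p=s["position"]
c=bot.capture("side");x,y,w,h=205,120,55,50;S_=11
r,f=fit("leaf",[.591,-.316,np.radians(-19)],[c]) ;print(r,f)
im=cv2.resize(c["color"][y:y+h,x:x+w,::-1],None,fx=S_,fy=S_,interpolation=cv2.INTER_CUBIC)
for sg in(1,-1):
    P=np.array([[.011,sg*.037,.0095],[.011,sg*.037,-.0095],[-.027,sg*.037,-.0095],[-.027,sg*.037,.0095]])
    uv=(proj(P@R.T+p,c)-[x,y]+.5)*S_-.5
    cv2.polylines(im,[uv.astype(np.int32)],True,(0,0,255),1)
cv2.imwrite("pics/d.png",im)
E
```

```text
time_s: 11.58
position: [0.5883, -0.3144, 0.0574]
tcp_rot: [[-0.005, 0.324, 0.946], [0.004, 0.946, -0.324], [-1.0, 0.002, -0.006]]
force: [-0.5, 0.7, 0.6]
opening: 0.855
t 11.58 p [ 588.3 -314.4   57.4] jaw 71.1 tilt x [-0.0051  0.0038 -1.    ] F [-0.5  0.7  0.6] op 74.4
dp tool mm [44.4 -0.6  6.2] yaw 0.1
[ 0.57709849 -0.3104212  -0.61946412] 35.40612119795204
```

View pics/d.png

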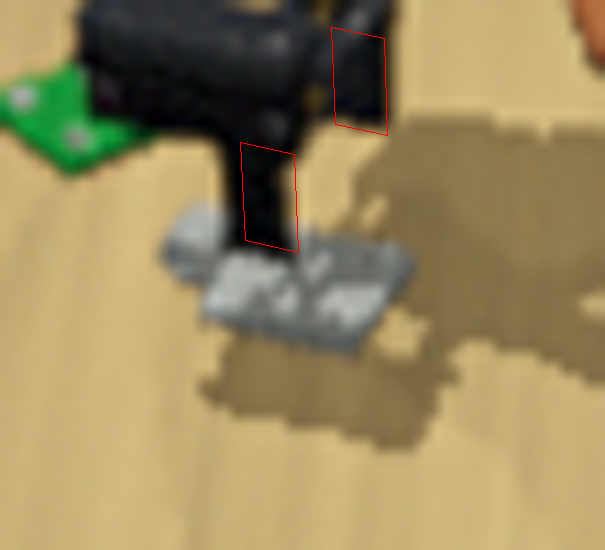

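```bash
python3 -m inch '{"dp":[[0,0,0],[0,0,0]],"yaw":[0,0]}' >/dev/null
python3 - <<'E'
from goal import *
go(.5938,-.3168,.0125,71)
E
```

```text
t 11.8 p [ 591.6 -316.4   62.2] jaw 71.04 tilt x [ 0.0032 -0.0025 -1.    ] F [0.7 0.9 0.5] op 73.6
dp tool mm [49.7  0.4  2. ] yaw 0.04
```

```bash
python3 -m inch '{"dp":[[20,0.4,2],[20,0,0],[8,0,0],[0,0,0],[0,0,0],[0,0,0]],"yaw":[0,0,0,0,0,0]}' 
python3 -m inch '{"dp":[[0,0,0],[0,0,0],[0,0,0],[0,0,0],[0,0,0],[0,0,0]],"yaw":[0,0,0,0,0,0]}' 48
python3 -c "
from goal import *
go(.5938,-.3168,.0125,71)"
```

```text
time_s: 12.3
position: [0.5929, -0.3163, 0.0131]
tcp_rot: [[0.002, 0.326, 0.945], [-0.001, 0.945, -0.326], [-1.0, -0.001, 0.002]]
force: [-0.4, -0.2, 0.7]
opening: 0.852
time_s: 12.8
position: [0.5924, -0.3164, 0.0122]
tcp_rot: [[0.0, 0.326, 0.945], [-0.001, 0.945, -0.326], [-1.0, -0.001, 0.001]]
force: [-1.6, 0.4, 2.3]
opening: 0.641
t 12.8 p [ 592.4 -316.4   12.2] jaw 70.97 tilt x [ 5.e-04 -8.e-04 -1.e+00] F [-1.6  0.4  2.3] op 55.7
dp tool mm [-0.3  0.1  1.4] yaw -0.03
```

```bash
python3 -m inch '{"dp":[[-20,0,0],[-35,0,0],[-35,0,0],[-25,0,0],[0,0,0],[0,0,0]],"yaw":[0,0,-5.6,-5.6,-5.6,0]}' 
python3 - <<'E'
from goal import *
go(.5166,-.0327,.125,87.8)
from h import *
c=bot.capture("side");x,y,w,h=205,75,60,60;S_=9
cv2.imwrite("pics/e.png",cv2.resize(c["color"][y:y+h,x:x+w,::-1],None,fx=S_,fy=S_,interpolation=cv2.INTER_CUBIC))
E
```

```text
time_s: 13.3
position: [0.5931, -0.3163, 0.1287]
tcp_rot: [[0.003, 0.038, 0.999], [-0.002, 0.999, -0.038], [-1.0, -0.002, 0.003]]
force: [-0.2, -0.1, -2.3]
opening: 0.638
t 13.3 p [ 593.1 -316.3  128.7] jaw 87.85 tilt x [ 0.0028 -0.0018 -1.    ] F [-0.2 -0.1 -2.3] op 55.5
dp tool mm [  3.  280.6 -87.1] yaw 0.05
```

View pics/e.png

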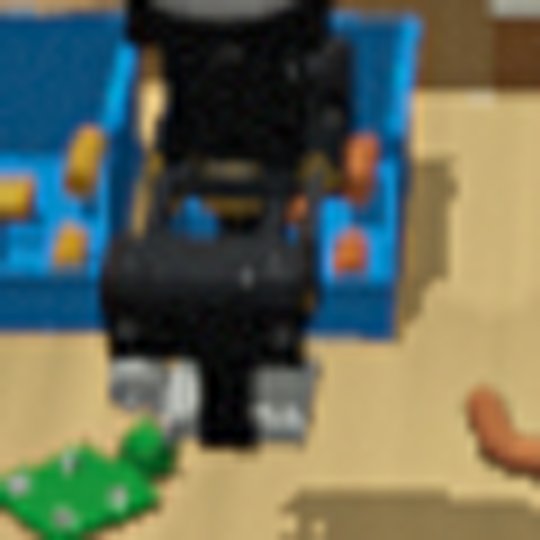

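```bash
python3 - <<'E'
from goal import *;from h import *
s=bot.read_state();R=s["tcp_rot"];p=s["position"]
c=bot.capture("side");c["color"]=(c["color"].astype(float)+bot.capture("side")["color"])/2
x,y,w,h=213,108,32,20;S_=16;out=[]
for d in(0,.0016,.0035):
    im=np.clip(cv2.resize(c["color"][y:y+h,x:x+w,::-1],None,fx=S_,fy=S_,interpolation=cv2.INTER_CUBIC),0,255).astype(np.uint8)
    if 0: pass
    # leaf frame -> tool: leaf x = tool z, leaf y = tool y, leaf z = -tool x ; bottom at tool x=+.0122
    for P,col in((box(-.028,.028,-.028,.028,0,.008),(0,0,255)),(cyl(.041,.011,.011,-.011,.011),(0,255,255)),(box(d-.0095,d+.0095,.028,.028,.0012,.04),(0,255,0))):
        L=np.c_[.0122-P[:,2],P[:,1],P[:,0]-d]
        uv=(proj(L@R.T+p,c)-[x,y]+.5)*S_-.5
        cv2.polylines(im,[cv2.convexHull(uv.astype(np.float32)).astype(np.int32)],True,col,1)
    out.append(im[:190])
cv2.imwrite("pics/f.png",np.vstack(out));print(np.vstack(out).shape)
E
```

```text
(570, 512, 3)
```

View pics/f.png

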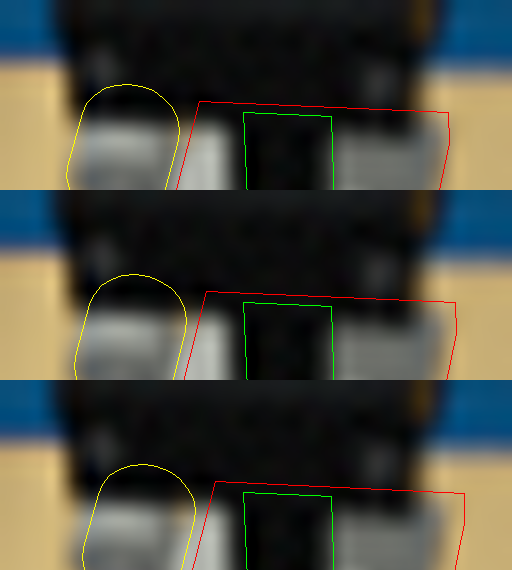

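```bash
python3 -m inch '{"dp":[[0,35.1,-10.9],[0,35.1,-10.9],[0,35.1,-10.9],[0,35.1,-10.9],[0,35.1,-10.9],[0,35.1,-10.9],[0,35.1,-10.9],[0,35.1,-10.9],[0,0,0],[0,0,0],[0,0,0]],"yaw":[0,0,0,0,0,0,0,0,0,0,0]}' >/dev/null
python3 -c "
from goal import *
go(.5163,-.0327,.080,87.8)"
```

```text
t 14.37 p [516.2 -31.9 126.2] jaw 87.76 tilt x [-6.e-04 -1.e-04 -1.e+00] F [ 0.7 -0.5 -2.2] op 55.4
dp tool mm [46.2 -0.8  0.1] yaw -0.04
```

```bash
python3 -m inch '{"dp":[[15,-0.8,0.1],[15,0,0],[10,0,0],[2,0,0],[0,0,0],[0,0,0]],"yaw":[0,0,0,0,0,0]}'
python3 - <<'E'
from goal import *;from ov import *
go(.5163,-.0327,.0562,87.8)
a=np.radians(-2.2);Sd=bot.capture("side")
cv2.imwrite("pics/g.png",mk(Sd,(205,150,60,60),6.5,[.550,-.034,a],"",1.35,20))
E
python3 -m inch '{"dp":[[3,0,0],[3,0,0],[2,0,0],[0,0,0]],"yaw":[0,0,0,0]}'
```

```text
time_s: 14.87
position: [0.5166, -0.0335, 0.0848]
tcp_rot: [[0.0, 0.04, 0.999], [-0.0, 0.999, -0.04], [-1.0, -0.0, 0.0]]
force: [-0.4, 0.4, -2.0]
opening: 0.639
t 14.87 p [516.6 -33.5  84.8] jaw 87.69 tilt x [ 2.e-04 -1.e-04 -1.e+00] F [-0.4  0.4 -2. ] op 55.6
dp tool mm [28.6  0.8 -0.3] yaw -0.11
time_s: 15.25
position: [0.516, -0.0327, 0.0766]
tcp_rot: [[-0.001, 0.039, 0.999], [0.0, 0.999, -0.039], [-1.0, 0.0, -0.001]]
force: [-0.2, 0.3, -1.8]
opening: 0.639
```

View pics/g.png

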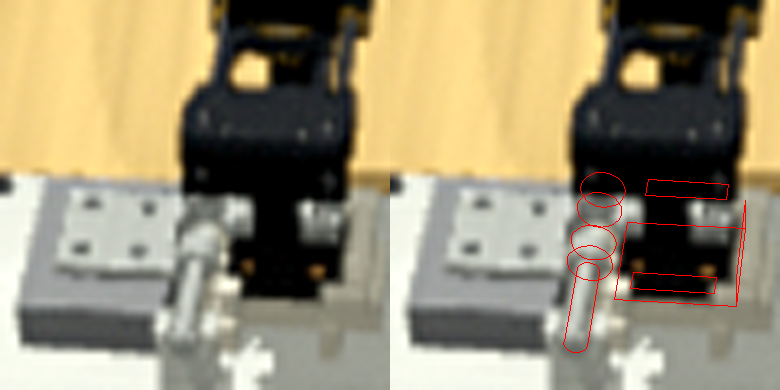

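The leaf sits over the pocket with its knuckle lined up with the gap, at about (205,205) in the crop. I'm descending in small steps.

```bash
python3 -m inch '{"dp":[[2,0,0],[2,0,0],[1,0,0],[0,0,0]],"yaw":[0,0,0,0]}'
python3 -m inch '{"dp":[[1.5,0,0],[1.5,0,0],[1,0,0],[0,0,0]],"yaw":[0,0,0,0]}'
```

```text
time_s: 15.58
position: [0.5161, -0.0326, 0.0716]
tcp_rot: [[-0.0, 0.039, 0.999], [0.0, 0.999, -0.039], [-1.0, 0.0, -0.0]]
force: [0.5, 1.7, -3.3]
opening: 0.638
time_s: 15.92
position: [0.5161, -0.0326, 0.0677]
tcp_rot: [[-0.0, 0.039, 0.999], [0.0, 0.999, -0.039], [-1.0, 0.0, -0.0]]
force: [0.1, 1.6, -1.5]
opening: 0.64
```

```bash
python3 -m inch '{"dp":[[1.5,0,0],[1.5,0,0],[1,0,0],[0,0,0]],"yaw":[0,0,0,0]}'
python3 -m inch '{"dp":[[1.5,0,0],[1.5,0,0],[1,0,0],[0,0,0]],"yaw":[0,0,0,0]}'
```

```text
time_s: 16.25
position: [0.5162, -0.0326, 0.0637]
tcp_rot: [[-0.0, 0.039, 0.999], [0.0, 0.999, -0.039], [-1.0, 0.0, -0.0]]
force: [0.2, 1.7, -0.9]
opening: 0.637
time_s: 16.58
position: [0.5162, -0.0326, 0.0597]
tcp_rot: [[-0.0, 0.039, 0.999], [0.0, 0.999, -0.039], [-1.0, 0.0, -0.0]]
force: [0.9, 3.6, -1.3]
opening: 0.642
```

```bash
python3 -m inch '{"dp":[[1,0.4,0],[1,0,0],[0.8,0,0],[0,0,0],[0,0,0]],"yaw":[0,0,0,0,0]}'
python3 -m inch '{"dp":[[0.5,0,0],[0.5,0,0],[0,0,0],[0,0,0]],"yaw":[0,0,0,0]}'
```

```text
time_s: 17.0
position: [0.5162, -0.0326, 0.0569]
tcp_rot: [[-0.0, 0.039, 0.999], [-0.0, 0.999, -0.039], [-1.0, -0.0, -0.0]]
force: [0.6, 0.3, -2.5]
opening: 0.638
time_s: 17.33
position: [0.5162, -0.0326, 0.0562]
tcp_rot: [[0.0, 0.039, 0.999], [-0.0, 0.999, -0.039], [-1.0, -0.0, 0.0]]
force: [-0.7, 1.4, -0.5]
opening: 0.639
```

```bash
python3 -m inch '{"dp":[[0.6,0,0],[0.6,0,0],[0,0,0],[0,0,0]],"yaw":[0,0,0,0]}'
python3 -m inch '{"dp":[[0.8,0,0],[0,0,0],[0,0,0]],"yaw":[0,0,0]}'
```

```text
time_s: 17.67
position: [0.5163, -0.0326, 0.0561]
tcp_rot: [[0.001, 0.039, 0.999], [-0.0, 0.999, -0.039], [-1.0, -0.0, 0.001]]
force: [-1.9, -0.3, 9.1]
opening: 0.639
time_s: 17.92
position: [0.5163, -0.0326, 0.0561]
tcp_rot: [[0.001, 0.039, 0.999], [-0.001, 0.999, -0.039], [-1.0, -0.001, 0.001]]
force: [-3.6, 0.9, 15.6]
opening: 0.636
```

```bash
python3 -m inch '{"dp":[[-1.7,0,0],[-0.5,0,0],[0,0,0],[0,0,0]],"yaw":[0,0,0,0]}'
python3 -m inch '{"dp":[[0,0,-0.5],[0,0,-0.5],[0,0,0],[0,0,0]],"yaw":[0,0,0,0]}'
python3 -m inch '{"dp":[[0,0,-0.5],[0,0,0],[0,0,0]],"yaw":[0,0,0]}'
```

```text
time_s: 18.25
position: [0.5164, -0.0325, 0.0562]
tcp_rot: [[0.0, 0.039, 0.999], [-0.0, 0.999, -0.039], [-1.0, -0.0, 0.0]]
force: [-0.3, -0.0, 1.1]
opening: 0.64
time_s: 18.58
position: [0.5156, -0.0325, 0.0562]
tcp_rot: [[0.001, 0.039, 0.999], [-0.0, 0.999, -0.039], [-1.0, -0.0, 0.001]]
force: [1.4, -0.2, -0.3]
opening: 0.641
time_s: 18.83
position: [0.5149, -0.0325, 0.0562]
tcp_rot: [[0.0, 0.039, 0.999], [-0.0, 0.999, -0.039], [-1.0, -0.0, 0.0]]
force: [2.5, -0.6, -1.2]
opening: 0.637
```

```bash
python3 -m inch '{"dp":[[0,0,-0.5],[0,0,0],[0,0,0]],"yaw":[0,0,0]}'
python3 -m inch '{"dp":[[0,0,-0.5],[0,0,0],[0,0,0]],"yaw":[0,0,0]}'
```

```text
time_s: 19.08
position: [0.5149, -0.0324, 0.0563]
tcp_rot: [[0.001, 0.039, 0.999], [-0.0, 0.999, -0.039], [-1.0, -0.0, 0.001]]
force: [3.0, 0.2, -2.0]
opening: 0.635
time_s: 19.33
position: [0.5149, -0.0324, 0.0564]
tcp_rot: [[0.002, 0.039, 0.999], [-0.0, 0.999, -0.039], [-1.0, -0.0, 0.002]]
force: [5.3, 1.2, -3.3]
opening: 0.64
```

```bash
python3 -m inch '{"dp":[[0,0,1.3],[0,0,1.2],[0,0,0],[0,0,0]],"yaw":[0,0,0,0]}'
python3 -c "
from goal import *
go(.5164,-.0325,.0562,87.8)"
```

```text
time_s: 19.67
position: [0.515, -0.0323, 0.0562]
tcp_rot: [[-0.002, 0.039, 0.999], [0.0, 0.999, -0.039], [-1.0, 0.0, -0.002]]
force: [-0.2, -0.6, -1.0]
opening: 0.64
t 19.67 p [515.  -32.3  56.2] jaw 87.77 tilt x [-2.5e-03  3.0e-04 -1.0e+00] F [-0.2 -0.6 -1. ] op 55.7
dp tool mm [-0.  -0.1  1.4] yaw -0.03
```

```bash
python3 -m inch '{"dp":[[0,0,0.5],[0,0,0],[0,0,0],[0,0,0]],"yaw":[0,0,0,0]}'
python3 -m inch '{"dp":[[0,0,0.4],[0,0,0],[0,0,0]],"yaw":[0,0,0]}'
```

```text
time_s: 20.0
position: [0.5155, -0.032, 0.0562]
tcp_rot: [[-0.003, 0.039, 0.999], [0.001, 0.999, -0.039], [-1.0, 0.001, -0.003]]
force: [-2.0, 0.2, 1.1]
opening: 0.642
time_s: 20.25
position: [0.5166, -0.0321, 0.0562]
tcp_rot: [[-0.001, 0.039, 0.999], [0.001, 0.999, -0.039], [-1.0, 0.0, -0.001]]
force: [-0.7, 0.7, 1.1]
opening: 0.638
```

```bash
python3 - <<'E'
from goal import *;from ov import *
for n,roi,s in(("side",(222,165,45,40),16),("top",(235,140,70,70),8)):
    c=bot.capture(n);x,y,w,h=roi
    im=np.clip(c["color"][y:y+h,x:x+w,::-1].astype(float)*1.2,0,255).astype(np.uint8)
    cv2.imwrite(f"pics/k_{n}.png",cv2.resize(im,None,fx=s,fy=s,interpolation=cv2.INTER_CUBIC))
E
```

```text
(no output)
```

View pics/k_side.png

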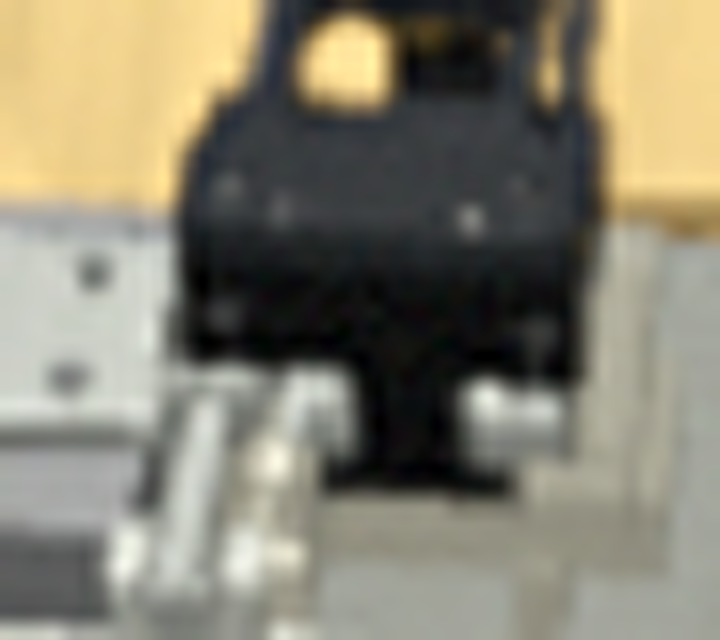

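View pics/k_top.png

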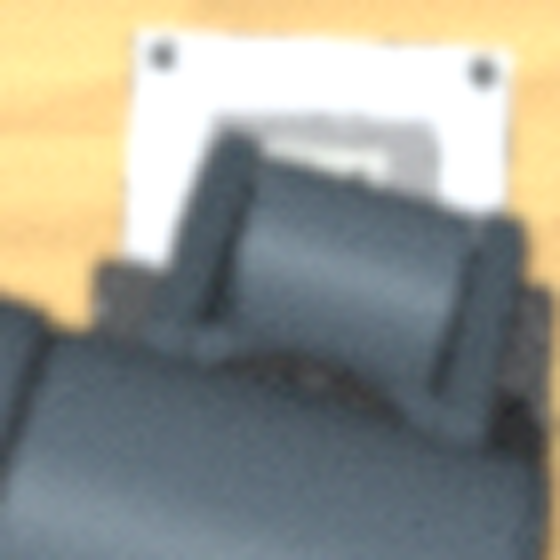

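```bash
python3 -m inch '{"dp":[[-1,0,0],[-1,0,0],[0,0,0],[0,0,0]],"yaw":[0,0,0,0]}'
python3 -m inch '{"dp":[[0,0,-0.5],[0,0,-0.5],[0,0,0],[0,0,0]],"yaw":[0,0,0,0]}'
python3 -m inch '{"dp":[[0,0,-0.5],[0,0,-0.3],[0,0,0],[0,0,0]],"yaw":[0,0,0,0]}'
```

```text
time_s: 20.68
position: [0.5177, -0.0326, 0.0583]
tcp_rot: [[0.001, 0.039, 0.999], [-0.0, 0.999, -0.039], [-1.0, -0.0, 0.001]]
force: [0.3, -0.3, -2.5]
opening: 0.639
time_s: 21.02
position: [0.5161, -0.0324, 0.0582]
tcp_rot: [[-0.0, 0.039, 0.999], [0.0, 0.999, -0.039], [-1.0, 0.0, -0.0]]
force: [0.3, 0.1, -2.4]
opening: 0.632
time_s: 21.35
position: [0.5153, -0.0324, 0.0583]
tcp_rot: [[0.0, 0.039, 0.999], [-0.0, 0.999, -0.039], [-1.0, -0.0, 0.0]]
force: [0.5, 0.2, -2.1]
opening: 0.639
```

Moving freely with no stiction now. I'll keep going until it clearly hits the wall.

```bash
python3 -m inch '{"dp":[[0,0,-0.5],[0,0,0],[0,0,0]],"yaw":[0,0,0]}'
python3 -m inch '{"dp":[[0,0,-0.5],[0,0,0],[0,0,0]],"yaw":[0,0,0]}'
python3 -m inch '{"dp":[[0,0,-0.6],[0,0,0],[0,0,0]],"yaw":[0,0,0]}'
```

```text
time_s: 21.6
position: [0.515, -0.0324, 0.0583]
tcp_rot: [[0.0, 0.039, 0.999], [-0.0, 0.999, -0.039], [-1.0, -0.0, 0.0]]
force: [1.5, 0.3, -3.2]
opening: 0.643
time_s: 21.85
position: [0.5149, -0.0324, 0.0584]
tcp_rot: [[0.001, 0.039, 0.999], [-0.0, 0.999, -0.039], [-1.0, -0.0, 0.001]]
force: [1.2, 0.1, -2.8]
opening: 0.635
time_s: 22.1
position: [0.5149, -0.0324, 0.0585]
tcp_rot: [[0.002, 0.039, 0.999], [-0.0, 0.999, -0.039], [-1.0, -0.0, 0.003]]
force: [4.4, 2.1, -2.1]
opening: 0.635
```

```bash
python3 -m inch '{"dp":[[0,0,1.4],[0,0,1.3],[0,0,0],[0,0,0],[0,0,0]],"yaw":[0,0,0,0,0]}'
python3 -c "
from goal import *
go(.5164,-.0325,.0562,87.8)"
```

```text
time_s: 22.52
position: [0.5156, -0.0323, 0.058]
tcp_rot: [[-0.002, 0.039, 0.999], [0.0, 0.999, -0.039], [-1.0, 0.0, -0.002]]
force: [0.7, 0.4, -2.5]
opening: 0.641
t 22.52 p [515.6 -32.3  58. ] jaw 87.76 tilt x [-1.8e-03  3.0e-04 -1.0e+00] F [ 0.7  0.4 -2.5] op 55.8
dp tool mm [ 1.8 -0.2  0.9] yaw -0.04
```

```bash
python3 -m inch '{"dp":[[0,-0.1,0.5],[0,0,0],[0,0,0]],"yaw":[0,0,0]}'
python3 -m inch '{"dp":[[1,0,0],[0.9,0,0],[0,0,0],[0,0,0]],"yaw":[0,0,0,0]}'
```

```text
time_s: 22.77
position: [0.5168, -0.0325, 0.0582]
tcp_rot: [[-0.0, 0.039, 0.999], [0.0, 0.999, -0.039], [-1.0, 0.0, -0.0]]
force: [1.2, -0.6, -2.5]
opening: 0.638
time_s: 23.1
position: [0.5169, -0.0325, 0.0563]
tcp_rot: [[-0.0, 0.039, 0.999], [-0.0, 0.999, -0.039], [-1.0, -0.0, -0.0]]
force: [0.0, 0.4, -3.5]
opening: 0.64
```

```bash
python3 -m inch '{"dp":[[0.8,0,-0.4],[0.8,0,0],[0,0,0],[0,0,0]],"yaw":[0,0,0,0]}'
python3 -m inch '{"dp":[[0.8,0,0],[0.3,0,0],[0,0,0],[0,0,0]],"yaw":[0,0,0,0]}'
python3 -c "
from goal import *
go(.5164,-.0325,.0562,87.8)"
```

```text
time_s: 23.43
position: [0.5169, -0.0325, 0.0561]
tcp_rot: [[0.001, 0.039, 0.999], [-0.0, 0.999, -0.039], [-1.0, -0.0, 0.001]]
force: [-0.9, 0.9, 9.0]
opening: 0.636
time_s: 23.77
position: [0.5169, -0.0325, 0.0561]
tcp_rot: [[0.002, 0.039, 0.999], [-0.001, 0.999, -0.039], [-1.0, -0.0, 0.002]]
force: [-3.2, 1.8, 16.4]
opening: 0.64
t 23.77 p [516.9 -32.5  56.1] jaw 87.77 tilt x [ 1.8e-03 -5.0e-04 -1.0e+00] F [-3.2  1.8 16.4] op 55.7
dp tool mm [-0.2 -0.  -0.5] yaw -0.03
```

```bash
python3 -m inch '{"dp":[[0.4,0,0],[0,0,0],[0,0,0],[0,0,0],[0,0,0],[0,0,0],[0,0,0],[0,0,0]],"yaw":[0,0,0,0,0,0,0,0]}'
python3 - <<'E'
from goal import *;import cv2
go(.5164,-.0325,.0562,87.8)
c=bot.capture("side");x,y,w,h=130,150,200,150
cv2.imwrite("pics/end.png",cv2.resize(c["color"][y:y+h,x:x+w,::-1],None,fx=4,fy=4,interpolation=cv2.INTER_CUBIC))
E
```

```text
time_s: 24.43
position: [0.5169, -0.0325, 0.056]
tcp_rot: [[0.002, 0.039, 0.999], [-0.001, 0.999, -0.039], [-1.0, -0.001, 0.002]]
force: [-3.3, 0.8, 20.5]
opening: 0.635
t 24.43 p [516.9 -32.5  56. ] jaw 87.77 tilt x [ 2.e-03 -6.e-04 -1.e+00] F [-3.3  0.8 20.5] op 55.2
dp tool mm [-0.2 -0.  -0.5] yaw -0.03
```

View pics/end.png

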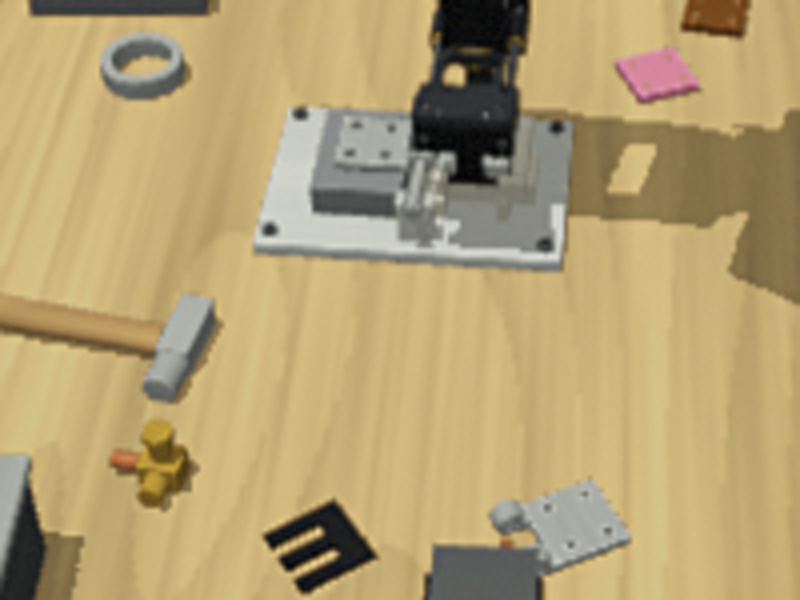

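The leaf is down flat in the jig at crop px (470,165). The valve, thin plate and spare leaf haven't moved. The push holds steady at about 20 N, so I'm handing in.

```bash
python3 -c "
from rig import bot
print(bot.hand_in())"
```

```text
the job is handed in; nothing more can be done
None
```

I handed the job in at about 24.5 s. The thick packing plate is flat in the pocket and released. The single-knuckle leaf is on top of it, with its knuckle down between the jamb leaf's two knuckles, still gripped and pressed down. The hand-in gives no verdict.

**Last checks that agreed:**
- **Push:** a steady 20.5 N downward.
- **Grip:** still closed on the leaf, at about 55–56 mm opening.
- **Height:** the tool sits at 56.0 mm, against 56.2 mm expected with the leaf seated on the plate.
- **Tilt:** the tool is off vertical by about 0.002 rad.
- **Centring along x:** I pushed the leaf against the -x pocket wall twice and found it at the same place both times. The tool is now about 0.5 mm past the centre I worked out from that.
- **Bystanders:** the valve, thin plate and spare leaf looked unmoved in the last side picture. I did not check the screwdriver separately; the arm never went near it after leaving the start pose.

**Checks that disagreed or could not be done:**
- **Cameras:** the two differed by about 3 mm in x. I trusted the side camera because it agreed with the gripper.
- **Hole alignment:** the gripper hides the knuckle in the side view and the arm in the top view. The line-up therefore rests on the x push and height readings, and in y only on the pocket and knuckle-gap clearance, because I did not push-test that direction.
- **Packing plate:** I saw it in the pocket right after release, but the leaf and gripper covered it at the end.

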